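# Close an electronics housing: toe the heavy cover under the lip, then pivot it down

## Task

Put the heavy aluminium cover plate back on the open grey housing. Tuck one short edge of the plate under the housing's overhanging lip and rest that edge on the ledge while the opposite edge is still held a few centimetres up, then pivot the plate down gently, without letting it drop, until it lies flat and fully home in the recess, and let go. Leave the loupe, the jar and the small bottle standing where they are.

Things in the scene. Friction and masses are not known exactly. Their poses are not given: they have to be found in the camera images.
- housing: Open grey metal housing fixed to the bench, 174 (x) x 152 (y) x 48 mm high; four feet 5 mm high reach y = +-93. Origin: centre of underside, z up; the -x end, roughly towards the robot, has the lip. The two sides and the +x end are 34 mm high; above z = 23 their inner faces slope outwards (7 mm wider at the top) and guide the cover to the middle.
- housing_home (a point): Centre of the housing's recess at ledge height, 20 mm above its underside; the cover's origin lies here when home. The level ledge runs round all four sides over a tray with a green board. Above it the recess is 145 mm (x) by 115 mm (y), centred here. Axes as the housing's.
- housing_lip (a point): Middle of the lip's lower free edge, at housing x = -58.5, z = 40 mm. The lip spans the full width and is 8 mm thick. The slot below it is 20 mm high (ledge to lip) and 14 mm deep (to the front wall at x = -72.5). Only 131 mm is open from lip to +x end, so the cover cannot go in flat: slope its front edge down 10 to 25 degrees into the slot.
- cover: Loose bare aluminium plate, 140 mm long (x) x 110 mm wide (y) x 10 mm thick, 0.5 to 0.85 kg, with a black bridge handle on top. Origin: centre of its underside, z up on the handle side. It is the same both ways round: either short edge may go under the lip. It starts flat on the bench; its centre of mass is over the middle.
- cover_grip (a point): Where to pinch the handle, across y, from above: 40 mm above the middle of the cover's underside. The handle bar runs along x, 104 mm long, 14 mm wide (y), from z = 34 to 50 mm over the underside, on two posts 14 mm square centred at x = +-43 mm. Axes as the cover's.
- cover_end_a (a point): Middle of the lower edge of the cover's -x short side (70 mm from its origin).
- cover_end_b (a point): Middle of the lower edge of the cover's +x short side (70 mm from its origin).
- loupe: Black loupe, waisted cylinder 37 mm across, 38 mm high, loose bystander; origin at the centre of its underside.
- nut_jar: White screw-top jar, 44 mm across, 61 mm high, loose bystander; origin at the centre of its underside.
- threadlock_bottle: Small red bottle with blue cap, 29 mm across, 96 mm high, loose bystander; origin at the centre of its underside.

How it is judged:
By the outcome, as a careful person would: the job done as asked, in the order asked, and still so for the second after the job is handed in, with the robot touching nothing.
It also fails if it takes over 45 s, if anything falls off the work surface, if the arm or the gripper's body presses on something with over 40 N, if the wrist force passes 120 N, or if a joint passes its speed limit or range.

## Robot

A 6-joint arm with a two-finger parallel gripper is mounted at the origin on a cart in front of the work surface, level with it; the furniture and walls round the work are solid. World frame = base frame: x ahead of the robot, y to its left, z up, the work surface at z = 0. Lengths are in m, angles in rad, forces in N, time in s.
With the tool pointing down it reaches from about 0.225 to 0.875 m from the base axis. Payload 3.4 kg.
Tool frame: the origin (TCP) lies at the very end of the fingers, on their centre line; the grasp point (between the pads) lies 19 mm behind it (manip.pinch_z is the distance from the TCP to the grasp point, in m); z points along the fingers, y is the line along which they close (so a half turn about z gives the same grasp; the last joint's range is limited). The gripper opens to 85 mm and grips with 20 to 120 N. Pads are 22 mm wide; open, the fingers measure 114 mm over their backs; the gripper's body (76 mm by 85 mm) begins 54 mm behind the grasp point. The pads swing forward as they close: fully open they stand 13 mm farther back than shut.
Start: joints at [1.151, 0.276, 1.505, -0, 1.361, -0.121], TCP at [0.169, 0.55, 0.231] pointing down, gripper open.
Joint ranges: [-2.89, 2.89], [-0.75, 2.08], [0.22, 2.7], [-1.18, 4.32], [0.11, 2.71], [-2.7, 2.7]. Speed limits (rad/s): [2.57, 2.57, 3.14, 3.14, 3.14, 3.14].

## Interface

Orientations are given as a unit quaternion [w, x, y, z].
In Python, from rig import manip gives the robot as it stands. The module is installed in compiled form; this text tells all that it offers.
- The arm moves only by the shell command python3 -m jog 'ROWS' [FORCE]. ROWS is JSON, a list of rows, each an object of numbers: "dx", "dy", "dz": the shift along the tool's x, y, z each as a share of 25 cm, from -1 to 1; "ax", "ay", "az": the turn, a rotation vector about the tool's x, y, z each as a share of 90 degrees, from -1 to 1; "grip": the opening, from -1 (shut) to 1 (fully open), so that 0 is half open. A call has 1 to 5 rows; each row is the pose to reach, as a shift and turn from the pose commanded when the call began, along the tool's axes at that moment; what a row does not reach only later rows make up. A row lasts 1/12 s, in which the tool goes at most 41.7 mm and 7.16 degrees, less where a joint would pass 70% of its speed; a pose out of reach is approached as far as the arm can. A call with a number of a shift or a turn outside -1 to 1 is refused whole. A call with a gripper value outside its range is refused whole. The fingers move at their own pace and stop on an object; FORCE is the grip in N (left out, the last holds). Time passes only in rows, so rows that repeat a pose let the fingers close. It gives the time, the measured TCP pose, the force, the opening and the grip force at its end, in the units of the state.
- manip.get_state(): the state, without advancing time (a new reading comes with each control period).
- manip.get_image(name): name is "side" or "top"; returns a dict with "img" (384x512x3 uint8, red, green, blue), "mtx" (3x3 intrinsics, pixels), "k1" (the pictures are not rectified: a ray, as slopes to the right and down, at radius r is drawn at 1 + k1 r^2 times it, then the intrinsics apply), "world_to_cam" (4x4, takes a point from world to camera coordinates). Camera axes: x right, y down, z forward; pixel columns grow to the right and rows downward; lengths in m; the calibration is good to about 2 mm. A picture is of the moment at which its call begins. There is no depth.
- manip.sign_off(): hands the job in; it is judged then, once.
The state is a dict: "clock": time; "qpos": joint angles; "qd": joint speeds; "effort": joint torques, N m; "position": TCP position; "ee_rot": TCP orientation; "contact_force": force on the tool from outside, world axes, zero at the start; "moment": the same for the moment, N m; "width": finger opening in m; "gripper_force": force on a finger pad.
Only numpy, scipy, OpenCV 4.12 (cv2) and the standard library are available. Lean on these libraries where they do the work, as an engineer would, in place of code of your own. Each camera call takes 0.05 s, during which the arm holds its last target. There are 200 camera calls.

## Working session

There is one attempt and no reset: what is moved stays moved. The work goes in short steps, Python scripts to look and compute and a shell command to move; the robot and the scene stay as the last step left them, time stands still between calls to the robot, and variables do not carry over. Pictures are saved under pics/ and viewed, at most 10 in all, crops included, and the job is handed in when it is done.

```bash
mkdir -p pics; python3 - <<'E'
from rig import manip
import cv2,pickle
s=manip.get_state();print(s)
d={}
for n in("side","top"):
    c=manip.get_image(n);d[n]=c;cv2.imwrite(f"pics/{n}0.png",c["img"][:,:,::-1]);print(n,c["mtx"],c["k1"],c["world_to_cam"])
pickle.dump(d,open("im0.pkl","wb"));print(manip.pinch_z)
E
```

```text
{'clock': 0.0, 'qpos': array([ 1.15098947e+00,  2.76581558e-01,  1.50611905e+00, -1.23913653e-05,
        1.36069934e+00, -1.20997703e-01]), 'qd': array([ 1.96579937e-05, -6.51868708e-04,  2.07292126e-03,  4.06487239e-04,
       -1.17033495e-03,  9.35299392e-04]), 'effort': array([-9.20242819e-04, -4.16778266e+01, -2.45801675e+01,  8.90603746e-05,
        1.09728271e-02,  5.66159727e-06]), 'position': array([0.16906321, 0.54903674, 0.23045298]), 'ee_rot': array([-2.35543668e-04,  1.48848023e-01,  9.88859671e-01, -8.72431427e-04]), 'contact_force': array([0.05249258, 0.13195463, 0.57225789]), 'moment': array([-0.02810491, -0.00565656, -0.01575392]), 'gripper_force': 0.0, 'width': 0.08565623811654953}
side [[412.29359513   0.         258.24073031]
 [  0.         412.29359513 189.44551998]
 [  0.           0.           1.        ]] -0.04856019016814349 [[-0.98517903 -0.17151863  0.00190875  0.5596826 ]
 [-0.08972413  0.505815   -0.85796315  0.10546108]
 [ 0.14619119 -0.84541856 -0.51370769  0.79203588]
 [ 0.          0.          0.          1.        ]]
top [[432.18535617   0.         263.65570728]
 [  0.         432.18535617 193.57841914]
 [  0.           0.           1.        ]] -0.1440974980485328 [[ 0.02313387 -0.99967993  0.01024039 -0.02022514]
 [-0.98969462 -0.02434827 -0.14110893  0.59116224]
 [ 0.1413131  -0.00687046 -0.98994111  0.89776277]
 [ 0.          0.          0.          1.        ]]
0.0187
```

View pics/side0.png

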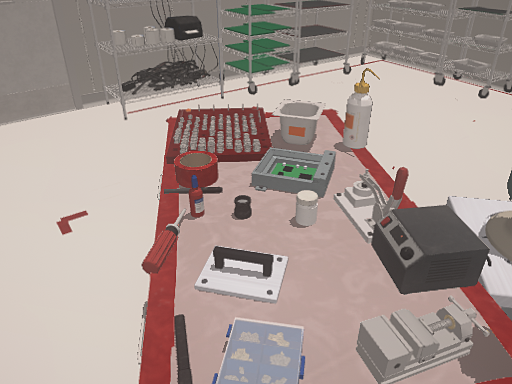

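View pics/top0.png

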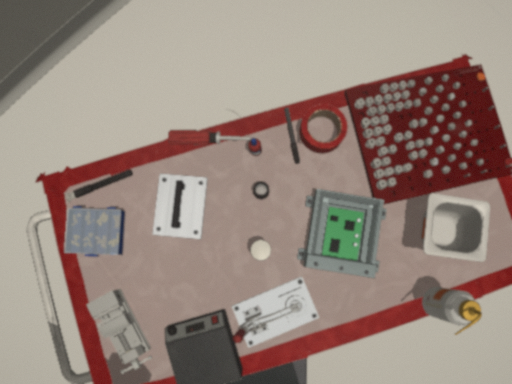

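The side view shows the cover with its handle at about (242,270) and the housing at (293,170). The top view shows the cover at (180,206), the housing at (343,233) with its wide lip at the bottom, the loupe at (261,190), the jar at (260,250) and the bottle at (254,145).

```bash
cat > h.py <<'E'
import numpy as np,cv2
def ray(c,uv,z):
    n=cv2.undistortPoints(np.float64(uv).reshape(-1,1,2),c["mtx"],np.array([c["k1"],0,0,0])).reshape(-1,2)
    T=c["world_to_cam"];R=T[:3,:3];o=-R.T@T[:3,3]
    d=np.c_[n,np.ones(len(n))]@R
    return o+d*((z-o[2])/d[:,2])[:,None]
def proj(c,P):
    T=c["world_to_cam"];r=cv2.Rodrigues(T[:3,:3])[0]
    return cv2.projectPoints(np.float64(P).reshape(-1,1,3),r,T[:3,3],c["mtx"],np.array([c["k1"],0,0,0]))[0].reshape(-1,2)
E
python3 - <<'E'
import pickle,cv2,numpy as np
from h import *
d=pickle.load(open("im0.pkl","rb"));c=d["top"];im=c["img"]
def blob(m,box):
    x0,y0,x1,y1=box;k=np.zeros(m.shape,np.uint8);k[y0:y1,x0:x1]=m[y0:y1,x0:x1]
    cs=cv2.findContours(k,cv2.RETR_EXTERNAL,cv2.CHAIN_APPROX_NONE)[0];return max(cs,key=cv2.contourArea)
g=im.min(2)
b=blob((g>195).astype(np.uint8),(140,160,225,255))
w=ray(c,b.reshape(-1,2),0.010)[:,:2].astype(np.float32)
r=cv2.minAreaRect(w);print("cover",r)
b=blob((im.max(2)<70).astype(np.uint8),(160,170,200,240));r=cv2.minAreaRect(ray(c,b.reshape(-1,2),.05)[:,:2].astype(np.float32));print("handle",r)
# housing mask: bluish grey or green i.e. not pinkish
i=im.astype(int);m=((i[...,0]-i[...,1]<2)).astype(np.uint8)
b=blob(m,(290,180,392,285));r=cv2.minAreaRect(b);print("housing px",r,cv2.boxPoints(r))
big=np.hstack([cv2.resize(im[175:290,290:395],None,fx=5,fy=5,interpolation=cv2.INTER_CUBIC)])
cv2.imwrite("pics/hc.png",big[:,:,::-1])
E
```

```text
cover ((0.5637863278388977, 0.18266499042510986), (0.10249337553977966, 0.13332360982894897), 86.59510040283203)
handle ((0.5633730888366699, 0.17923562228679657), (0.013900834135711193, 0.09639114141464233), 85.86377716064453)
housing px ((341.927734375, 232.71966552734375), (80.66633605957031, 78.8416519165039), 8.746162414550781) [[296.06934 265.54916]
 [308.0578  187.62428]
 [387.78613 199.89017]
 [375.79767 277.81506]]
```

View pics/hc.png

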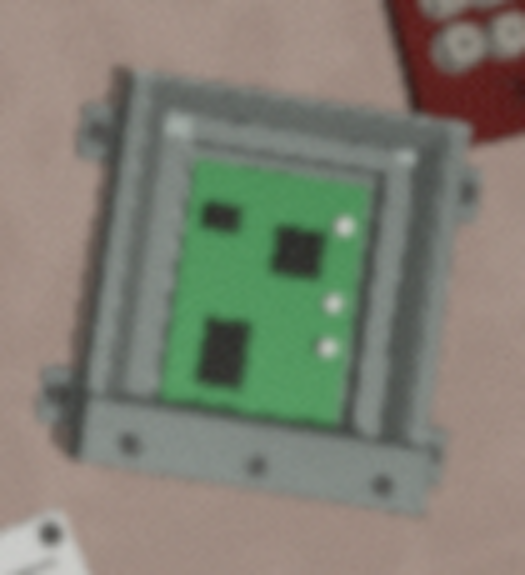

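The crop shows the housing's lip at the bottom, with corners at (75,458), (425,515), (90,395) and (440,447). The rear rim corners are at (128,70) and (470,127).

```bash
python3 - <<'E'
import pickle
from h import *
d=pickle.load(open("im0.pkl","rb"));c=d["top"]
C=lambda a:np.array(a)/5+[290,175]-.4
names=["lipFL","lipFR","lipBL","lipBR"]
P=ray(c,C([(75,458),(425,515),(90,395),(440,447)]),.048)[:,:2]
Q=ray(c,C([(128,70),(470,127)]),.034)[:,:2]
# known housing coords
H=np.array([(-87,76),(-87,-76),(-58.5,76),(-58.5,-76),(87,76),(87,-76)])/1000
W=np.vstack([P,Q]);print(W.round(4))
a=H-H.mean(0);b=W-W.mean(0)
th=np.arctan2((a[:,0]*b[:,1]-a[:,1]*b[:,0]).sum(),(a*b).sum())
R=np.array([[np.cos(th),-np.sin(th)],[np.sin(th),np.cos(th)]])
t=W.mean(0)-R@H.mean(0);print("housing",t,np.degrees(th));print((W-(H@R.T+t)).round(4))
T3=lambda p:np.r_[R@p[:2]+t,p[2]]
hp=[T3(np.array(p)/1000) for p in [(-87,76,48),(-87,-76,48),(-58.5,76,48),(-58.5,-76,48),(87,76,34),(87,-76,34)]]
s=d["side"];im=s["img"].copy()
big=cv2.resize(im[120:320,180:350],None,fx=3,fy=3,interpolation=cv2.INTER_CUBIC)
for q in proj(s,hp):cv2.circle(big,tuple(np.int32((q-[180,120])*3)),3,(255,0,0),1)
th2=np.radians(-3.8);R2=np.array([[np.cos(th2),-np.sin(th2)],[np.sin(th2),np.cos(th2)]])
for x,y,z in [(70,55,10),(70,-55,10),(-70,55,10),(-70,-55,10),(52,0,50),(-52,0,50)]:
    q=proj(s,[np.r_[R2@[x/1e3,y/1e3]+[.5638,.181],z/1e3]])[0];cv2.circle(big,tuple(np.int32((q-[180,120])*3)),3,(0,0,255),1)
cv2.imwrite("pics/chk.png",big[:,:,::-1])
print("bystanders",ray(c,[(261,190),(260,250),(254,145)],.05).round(3))
E
```

```text
[[ 0.437  -0.0966]
 [ 0.4149 -0.2476]
 [ 0.4638 -0.1026]
 [ 0.444  -0.2542]
 [ 0.6065 -0.1195]
 [ 0.5848 -0.2727]]
housing [ 0.5111509  -0.18487784] -7.857951542735342
[[ 0.0017  0.0011]
 [ 0.0003  0.0006]
 [ 0.0002 -0.001 ]
 [ 0.0011 -0.002 ]
 [-0.0012  0.002 ]
 [-0.0022 -0.0007]]
bystanders [[ 0.598 -0.     0.05 ]
 [ 0.469 -0.001  0.05 ]
 [ 0.697  0.018  0.05 ]]
```

View pics/chk.png

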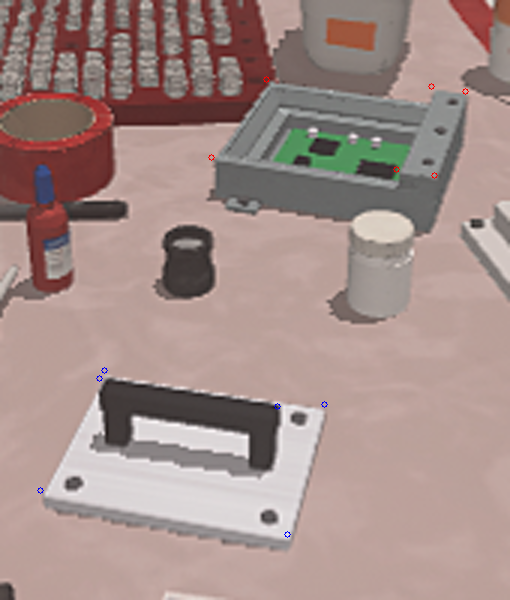

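The overlay agrees with the picture to about 1.5 px for both the housing and the cover. That offset is a shared camera bias, so their relative position is good. Next I compute the moves.

```bash
cat > go.py <<'E'
import sys,numpy as np
from scipy.spatial.transform import Rotation as Ro
from rig import manip
def st():
    s=manip.get_state();return s,np.array(s["position"]),Ro.from_quat(np.r_[s["ee_rot"][1:],s["ee_rot"][0]])
def orient(yaw,pitch):  # cover axes yaw (deg); pitch: front (-x) edge down positive; tool x = -cover x
    return Ro.from_euler('z',yaw,degrees=True)*Ro.from_euler('y',-pitch,degrees=True)*Ro.from_matrix(np.diag([-1.,1,-1]))
def rows(p,yaw,pitch):
    s,p0,R0=st();d=R0.inv().apply(np.array(p)-p0)/.25;a=np.degrees((R0.inv()*orient(yaw,pitch)).as_rotvec())/90
    print("d",d.round(4),"a",a.round(4),"F",np.round(s["contact_force"],1),"t",s["clock"])
E
python3 - <<'E'
from go import *
rows((.40,.33,.20),-3.8,0);rows((.562,.1805,.12),-3.8,0)
E
```

```text
d [-1.1407 -0.5654  0.1227] a [-0.0011 -0.0002 -0.148 ] F [ 0.4  0.7 -1.1] t 0.1
d [-1.9361 -0.9456  0.4432] a [-0.0011 -0.0002 -0.148 ] F [ 0.4  0.7 -1.1] t 0.1
```

```bash
R='{"dx":-0.97,"dy":-0.47,"dz":0.1,"az":-0.148,"grip":1}'; python3 -m jog '[{"dx":-0.97,"dy":-0.47,"dz":0.1,"az":-0.148,"grip":1},{"dx":-0.97,"dy":-0.47,"dz":0.1,"az":-0.148,"grip":1},{"dx":-0.97,"dy":-0.47,"dz":0.1,"az":-0.148,"grip":1},{"dx":-0.97,"dy":-0.47,"dz":0.1,"az":-0.148,"grip":1},{"dx":-0.97,"dy":-0.47,"dz":0.1,"az":-0.148,"grip":1}]' 60
python3 - <<'E'
from go import *
rows((.562,.1805,.12),-3.8,0)
E
```

```text
d [-1.9361 -0.9456  0.4432] a [-0.0011 -0.0002 -0.148 ] F [ 0.4  0.7 -1.1] t 0.1schema error: expected keys dx, dy, dz, ax, ay, az, grip
```

```bash
python3 -m jog '[{"dx":-0.97,"dy":-0.47,"dz":0.1,"ax":0,"ay":0,"az":-0.148,"grip":1},{"dx":-0.97,"dy":-0.47,"dz":0.1,"ax":0,"ay":0,"az":-0.148,"grip":1},{"dx":-0.97,"dy":-0.47,"dz":0.1,"ax":0,"ay":0,"az":-0.148,"grip":1},{"dx":-0.97,"dy":-0.47,"dz":0.1,"ax":0,"ay":0,"az":-0.148,"grip":1},{"dx":-0.97,"dy":-0.47,"dz":0.1,"ax":0,"ay":0,"az":-0.148,"grip":1}]' 60
python3 - <<'E'
from go import *
rows((.562,.1805,.12),-3.8,0)
E
```

```text
clock: 0.52
position: [0.3189, 0.4093, 0.2119]
ee_rot: [-0.0, 0.033, 0.999, -0.0]
contact_force: [0.8, 0.1, -0.7]
width: 0.0851
gripper_force: 0.0
d [-1.0301 -0.8495  0.3678] a [-0.0002 -0.0002  0.0006] F [ 0.8  0.1 -0.7] t 0.5167
```

```bash
python3 -m jog '[{"dx":-0.5,"dy":-0.41,"dz":0.05,"ax":0,"ay":0,"az":0,"grip":1},{"dx":-0.5,"dy":-0.41,"dz":0.05,"ax":0,"ay":0,"az":0,"grip":1},{"dx":-0.9,"dy":-0.74,"dz":0.2,"ax":0,"ay":0,"az":0,"grip":1},{"dx":-0.9,"dy":-0.74,"dz":0.2,"ax":0,"ay":0,"az":0,"grip":1},{"dx":-0.9,"dy":-0.74,"dz":0.2,"ax":0,"ay":0,"az":0,"grip":1}]' && python3 - <<'E'
from go import *
rows((.562,.1805,.12),-3.8,0)
E
```

```text
clock: 0.93
position: [0.469, 0.2684, 0.1799]
ee_rot: [-0.0, 0.033, 0.999, 0.0]
contact_force: [0.6, 0.8, 0.2]
width: 0.0851
gripper_force: 0.0
d [-0.3947 -0.3263  0.2395] a [ 0.0001 -0.0001 -0.0001] F [0.6 0.8 0.2] t 0.9333
```

```bash
python3 -m jog '[{"dx":-0.39,"dy":-0.32,"dz":0.24,"ax":0,"ay":0,"az":0,"grip":1},{"dx":-0.39,"dy":-0.32,"dz":0.24,"ax":0,"ay":0,"az":0,"grip":1},{"dx":-0.39,"dy":-0.32,"dz":0.24,"ax":0,"ay":0,"az":0,"grip":1},{"dx":-0.39,"dy":-0.32,"dz":0.24,"ax":0,"ay":0,"az":0,"grip":1},{"dx":-0.39,"dy":-0.32,"dz":0.24,"ax":0,"ay":0,"az":0,"grip":1}]' && python3 - <<'E'
from go import *
import cv2
rows((.562,.1805,.021),-3.8,0)
a=manip.get_image("side")["img"][150:330,160:330];b=manip.get_image("top")["img"][140:270,110:250]
f=lambda i:cv2.resize(i,(390,500),interpolation=cv2.INTER_CUBIC)
cv2.imwrite("pics/g1.png",np.hstack([f(a),f(b)])[:,:,::-1])
E
```

```text
clock: 1.35
position: [0.5611, 0.181, 0.1177]
ee_rot: [-0.002, 0.035, 0.999, -0.001]
contact_force: [0.2, -0.9, 0.6]
width: 0.0852
gripper_force: 0.0
d [-0.0049 -0.0012  0.3869] a [-0.0011 -0.002  -0.0025] F [ 0.2 -0.9  0.6] t 1.35
```

View pics/g1.png

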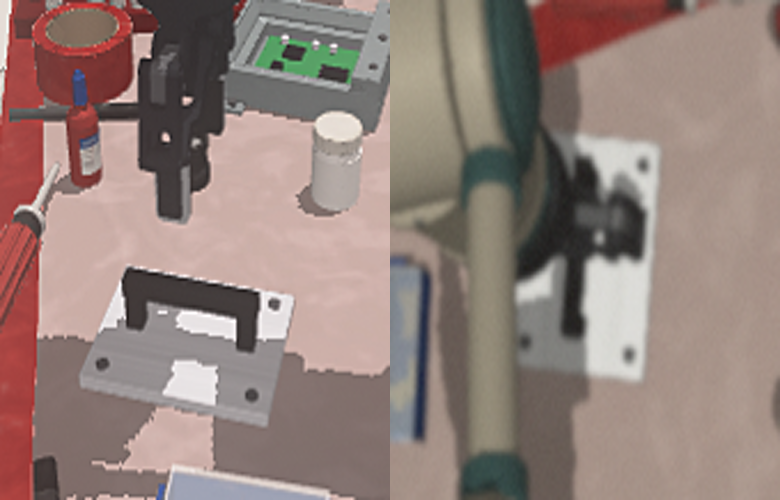

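The left (side) half shows the open fingers above the handle bar. The right (top) half shows them straddling the bar near its middle. I'll descend and grip.

```bash
python3 -m jog '[{"dx":0,"dy":0,"dz":0.15,"ax":0,"ay":0,"az":0,"grip":1},{"dx":0,"dy":0,"dz":0.28,"ax":0,"ay":0,"az":0,"grip":1},{"dx":0,"dy":0,"dz":0.38,"ax":0,"ay":0,"az":0,"grip":1},{"dx":0,"dy":0,"dz":0.38,"ax":0,"ay":0,"az":0,"grip":1},{"dx":0,"dy":0,"dz":0.38,"ax":0,"ay":0,"az":0,"grip":0.2}]' && python3 -m jog '[{"dx":0,"dy":0,"dz":0,"ax":0,"ay":0,"az":0,"grip":-0.3},{"dx":0,"dy":0,"dz":0,"ax":0,"ay":0,"az":0,"grip":-1},{"dx":0,"dy":0,"dz":0,"ax":0,"ay":0,"az":0,"grip":-1},{"dx":0,"dy":0,"dz":0,"ax":0,"ay":0,"az":0,"grip":-1},{"dx":0,"dy":0,"dz":0,"ax":0,"ay":0,"az":0,"grip":-1}]' 110 && python3 -m jog '[{"dx":0,"dy":0,"dz":0,"ax":0,"ay":0,"az":0,"grip":-1},{"dx":0,"dy":0,"dz":0,"ax":0,"ay":0,"az":0,"grip":-1},{"dx":0,"dy":0,"dz":0,"ax":0,"ay":0,"az":0,"grip":-1}]' 110
```

```text
clock: 1.87
position: [0.5584, 0.1852, 0.0255]
ee_rot: [-0.001, 0.032, 0.999, 0.0]
contact_force: [-0.1, 0.7, 0.7]
width: 0.0756
gripper_force: 0.0
clock: 2.28
position: [0.5606, 0.1836, 0.0268]
ee_rot: [0.001, 0.033, 0.999, -0.0]
contact_force: [-5.9, 1.1, 21.5]
width: 0.0129
gripper_force: 60.9
clock: 2.53
position: [0.5606, 0.1836, 0.0269]
ee_rot: [0.001, 0.033, 0.999, -0.0]
contact_force: [-1.5, -1.6, 6.6]
width: 0.0114
gripper_force: 107.8
```

```bash
python3 -m jog '[{"dx":0,"dy":0,"dz":-0.02,"ax":0,"ay":0,"az":0,"grip":-1},{"dx":0,"dy":0,"dz":-0.06,"ax":0,"ay":0,"az":0,"grip":-1},{"dx":0,"dy":0,"dz":-0.1,"ax":0,"ay":0,"az":0,"grip":-1},{"dx":0,"dy":0,"dz":-0.14,"ax":0,"ay":0,"az":0,"grip":-1},{"dx":0,"dy":0,"dz":-0.18,"ax":0,"ay":0,"az":0,"grip":-1}]' && python3 -m jog '[{"dx":0,"dy":0,"dz":-0.1,"ax":0,"ay":0,"az":0,"grip":-1},{"dx":0,"dy":0,"dz":-0.2,"ax":0,"ay":0,"az":0,"grip":-1},{"dx":0,"dy":0,"dz":-0.32,"ax":0,"ay":0,"az":0,"grip":-1},{"dx":0,"dy":0,"dz":-0.32,"ax":0,"ay":0,"az":0,"grip":-1},{"dx":0,"dy":0,"dz":-0.32,"ax":0,"ay":0,"az":0,"grip":-1}]' && python3 - <<'E'
from go import *
import cv2,pickle
print(manip.get_state()["moment"])
d={n:manip.get_image(n) for n in("side","top")};pickle.dump(d,open("im1.pkl","wb"))
a=d["side"]["img"][80:330,160:360]
cv2.imwrite("pics/l1.png",cv2.resize(a,(480,600),interpolation=cv2.INTER_CUBIC)[:,:,::-1])
E
```

```text
clock: 2.95
position: [0.5599, 0.1839, 0.0713]
ee_rot: [-0.0, 0.033, 0.999, 0.0]
contact_force: [-0.1, -0.4, -5.9]
width: 0.0115
gripper_force: 107.5
clock: 3.37
position: [0.5614, 0.1842, 0.1527]
ee_rot: [0.003, 0.033, 0.999, 0.001]
contact_force: [-0.6, -0.0, -6.6]
width: 0.0116
gripper_force: 108.2
[-0.02214209 -0.00529067 -0.03730372]
```

View pics/l1.png

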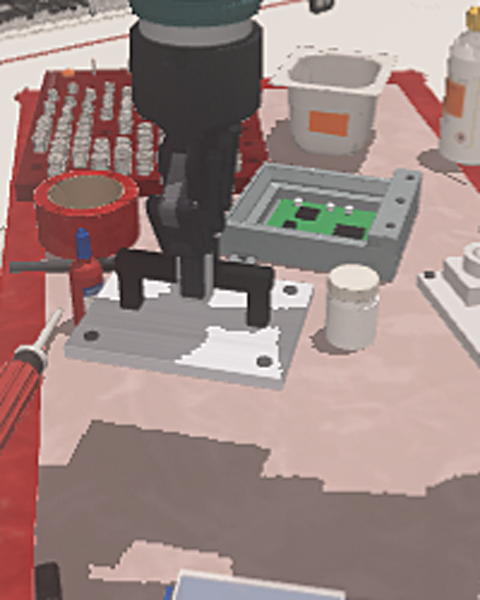

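The plate is held level. The pads are at crop x≈193 and the handle's middle is at 195, so the grip is centred. The weight is about 6.5 N. Next I carry it over the jar and loupe to the staging point.

```bash
cat >> go.py <<'E'
HX,HY,HYAW,G=.508,-.183,-8.0,.0269
def tcp(xe,ze,pitch,y=0):
    t=np.radians(pitch);v=np.array([xe/1e3+.07*np.cos(t)-G*np.sin(t),y/1e3,0])
    p=Ro.from_euler('z',HYAW,degrees=True).apply(v)+[HX,HY,0];p[2]=ze/1e3+.07*np.sin(t)+G*np.cos(t);return p
def ins(xe,ze,pitch,y=0): rows(tcp(xe,ze,pitch,y),HYAW,pitch)
def edge():
    s,p,R=st();b=Ro.from_euler('z',HYAW,degrees=True).inv();e=b.apply(p+R.apply([.07,0,G])-[HX,HY,0])*1e3
    C=(b*R*Ro.from_matrix(np.diag([-1.,1,-1])));print("edge mm",e.round(1),"yaw,pitch,roll",C.as_euler('ZYX',degrees=True).round(2),"F",np.round(b.apply(s["contact_force"]),1),"M",np.round(b.apply(s["moment"]),2),"w",round(s["width"],4),"t",s["clock"])
E
python3 - <<'E'
from go import *
edge();ins(-45,110,0);ins(-45,70,15)
E
```

```text
edge mm [-70.8 364.9 122.5] yaw,pitch,roll [ 4.2   0.15 -0.04] F [-0.3 -0.1 -7. ] M [-0.04  0.06  0.02] w 0.0121 t 3.4667
d [ 0.005  -1.484   0.0503] a [-0.0005 -0.0017  0.0467] F [-0.4 -0.1 -7. ] t 3.4667
d [ 0.042  -1.4812  0.1416] a [ 0.0057 -0.1683  0.0465] F [-0.4 -0.1 -7. ] t 3.4667
```

```bash
python3 -m jog '[{"dx":0,"dy":-0.05,"dz":-0.02,"ax":0,"ay":0,"az":0,"grip":-1},{"dx":0,"dy":-0.14,"dz":-0.04,"ax":0,"ay":0,"az":0.01,"grip":-1},{"dx":0,"dy":-0.26,"dz":-0.06,"ax":0,"ay":0,"az":0.015,"grip":-1},{"dx":0,"dy":-0.39,"dz":-0.06,"ax":0,"ay":0,"az":0.02,"grip":-1},{"dx":0,"dy":-0.52,"dz":-0.06,"ax":0,"ay":0,"az":0.02,"grip":-1}]' && python3 -m jog '[{"dx":0,"dy":-0.13,"dz":0,"ax":0,"ay":0,"az":0.005,"grip":-1},{"dx":0,"dy":-0.26,"dz":0,"ax":0,"ay":0,"az":0.01,"grip":-1},{"dx":0,"dy":-0.39,"dz":0,"ax":0,"ay":0,"az":0.015,"grip":-1},{"dx":0,"dy":-0.52,"dz":0,"ax":0,"ay":0,"az":0.02,"grip":-1},{"dx":0,"dy":-0.65,"dz":0,"ax":0,"ay":0,"az":0.025,"grip":-1}]' && python3 -m jog '[{"dx":0,"dy":-0.1,"dz":0,"ax":0,"ay":0,"az":0,"grip":-1},{"dx":0,"dy":-0.17,"dz":0,"ax":0,"ay":0,"az":0,"grip":-1},{"dx":0,"dy":-0.22,"dz":0,"ax":0,"ay":0,"az":0,"grip":-1},{"dx":0,"dy":-0.24,"dz":0,"ax":0,"ay":0,"az":0,"grip":-1},{"dx":0,"dy":-0.24,"dz":0,"ax":0,"ay":0,"az":0,"grip":-1}]' && python3 - <<'E'
from go import *
edge();ins(-45,80,15)
E
```

```text
clock: 3.88
position: [0.55, 0.0525, 0.1641]
ee_rot: [-0.001, 0.048, 0.999, -0.0]
contact_force: [0.0, -0.7, -6.1]
width: 0.0118
gripper_force: 108.3
clock: 4.3
position: [0.5335, -0.1094, 0.1637]
ee_rot: [-0.002, 0.069, 0.998, 0.0]
contact_force: [0.1, -0.5, -5.9]
width: 0.0115
gripper_force: 108.3
clock: 4.72
position: [0.5265, -0.1678, 0.1644]
ee_rot: [-0.001, 0.069, 0.998, 0.0]
contact_force: [0.2, 0.6, -5.9]
width: 0.0118
gripper_force: 108.3
edge mm [-53.8  17.6 137.7] yaw,pitch,roll [0.06 0.11 0.04] F [ 0.1  0.6 -5.9] M [ 0.08  0.01 -0.03] w 0.0118 t 4.7167
d [ 0.0021 -0.0708  0.1613] a [ 0.0005 -0.1679  0.0006] F [ 0.2  0.6 -5.9] t 4.7167
```

```bash
python3 -m jog '[{"dx":0,"dy":-0.03,"dz":0.02,"ax":0,"ay":-0.04,"az":0,"grip":-1},{"dx":0,"dy":-0.06,"dz":0.06,"ax":0,"ay":-0.08,"az":0,"grip":-1},{"dx":0,"dy":-0.07,"dz":0.11,"ax":0,"ay":-0.12,"az":0,"grip":-1},{"dx":0,"dy":-0.07,"dz":0.15,"ax":0,"ay":-0.168,"az":0,"grip":-1},{"dx":0,"dy":-0.07,"dz":0.16,"ax":0,"ay":-0.168,"az":0,"grip":-1}]' && python3 -m jog '[{"dx":0,"dy":0,"dz":0,"ax":0,"ay":0,"az":0,"grip":-1},{"dx":0,"dy":0,"dz":0,"ax":0,"ay":0,"az":0,"grip":-1}]' && python3 - <<'E'
from go import *
import cv2,pickle
edge();ins(-45,45,15)
d={n:manip.get_image(n) for n in("side","top")};pickle.dump(d,open("im2.pkl","wb"))
a=d["side"]["img"][90:230,210:370];b=d["top"]["img"][150:300,270:420]
f=lambda i:cv2.resize(i,(400,400),interpolation=cv2.INTER_CUBIC)
cv2.imwrite("pics/s1.png",np.hstack([f(a),f(b)])[:,:,::-1])
E
```

```text
clock: 5.13
position: [0.5182, -0.1797, 0.1213]
ee_rot: [0.126, 0.068, 0.99, -0.006]
contact_force: [-2.5, 2.0, -7.3]
width: 0.0119
gripper_force: 108.3
clock: 5.3
position: [0.5261, -0.184, 0.1261]
ee_rot: [0.131, 0.067, 0.989, -0.009]
contact_force: [0.8, -0.1, -5.7]
width: 0.0117
gripper_force: 108.3
edge mm [-42.5   1.3  81.8] yaw,pitch,roll [  0.2  -15.15  -0.  ] F [ 0.8  0.  -5.7] M [-0.04  0.33 -0.02] w 0.0117 t 5.3
d [ 0.0479 -0.0059  0.1403] a [0.0005 0.0016 0.0022] F [ 0.8 -0.1 -5.7] t 5.3
```

View pics/s1.png

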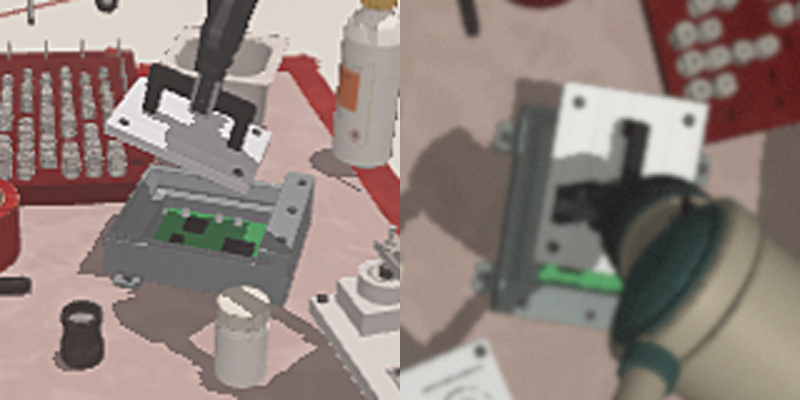

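The plate is tilted front-down over the housing. Its rear corners in the top half are at (568,83) and (708,103). I'll compare these with where the TCP pose puts them.

```bash
python3 - <<'E'
from go import *
from h import *
import pickle
d=pickle.load(open("im2.pkl","rb"))
s,p,R=st();C=R*Ro.from_matrix(np.diag([-1.,1,-1]));o=p+R.apply([0,0,G])
obs=np.array([[270+(568-400)*.375,150+83*.375],[270+(708-400)*.375,150+103*.375]])-.3
for q,y in zip(obs,(55,-55)):
    w=o+C.apply([.07,y/1e3,.010]);m=ray(d["top"],[q],w[2])[0]
    print("pred",w.round(4),"seen",m.round(4),"diff in housing axes mm",(Ro.from_euler('z',8,degrees=True).apply(m-w)*1e3).round(1))
    print("side px of pred",proj(d["side"],[w]).round(1))
sd=np.array([[210+148*.4,90+78*.35],[210+106*.4,90+122*.35]]);print("side seen approx",sd)
E
```

```text
pred [ 0.6061 -0.1401  0.129 ] seen [ 0.6081 -0.1423  0.129 ] diff in housing axes mm [ 2.3 -1.9 -0. ]
side px of pred [[252.4 131.8]]
pred [ 0.5912 -0.2491  0.1291] seen [ 0.5957 -0.2487  0.1291] diff in housing axes mm [4.4 1.  0. ]
side px of pred [[266.4 115.2]]
side seen approx [[269.2 117.3]
 [252.4 132.7]]
```

```bash
sed -i 's/HX,HY,HYAW,G=.508,-.183/HX,HY,HYAW,G=.508,-.184/' go.py; python3 - <<'E'
from go import *
edge();ins(-46,45,15);ins(-46,26,15)
E
```

```text
edge mm [-41.2   1.6  82.5] yaw,pitch,roll [  0.23 -15.28  -0.07] F [ 1.2 -0.7 -6.1] M [-0.02  0.4   0.03] w 0.012 t 5.4
d [ 0.0576 -0.0071  0.141 ] a [-0.0001  0.0031  0.0024] F [ 1.1 -0.8 -6.1] t 5.4
d [ 0.0776 -0.0071  0.2143] a [-0.0001  0.0031  0.0024] F [ 1.1 -0.8 -6.1] t 5.4
```

```bash
python3 -m jog '[{"dx":0.02,"dy":-0.003,"dz":0.04,"ax":0,"ay":0,"az":0.002,"grip":-1},{"dx":0.04,"dy":-0.006,"dz":0.09,"ax":0,"ay":0,"az":0.002,"grip":-1},{"dx":0.058,"dy":-0.006,"dz":0.14,"ax":0,"ay":0.003,"az":0.002,"grip":-1},{"dx":0.068,"dy":-0.006,"dz":0.18,"ax":0,"ay":0.003,"az":0.002,"grip":-1},{"dx":0.074,"dy":-0.006,"dz":0.2,"ax":0,"ay":0.003,"az":0.002,"grip":-1}]' && python3 -m jog '[{"dx":0,"dy":0,"dz":0,"ax":0,"ay":0,"az":0,"grip":-1},{"dx":0,"dy":0,"dz":0,"ax":0,"ay":0,"az":0,"grip":-1},{"dx":0,"dy":0,"dz":0,"ax":0,"ay":0,"az":0,"grip":-1}]' && python3 - <<'E'
from go import *
edge();ins(-62,26,15);ins(-67,26,15)
E
```

```text
clock: 5.82
position: [0.521, -0.1852, 0.0718]
ee_rot: [0.129, 0.069, 0.989, -0.008]
contact_force: [-0.0, 0.1, -6.4]
width: 0.0118
gripper_force: 108.2
clock: 6.07
position: [0.5212, -0.1857, 0.0733]
ee_rot: [0.13, 0.069, 0.989, -0.009]
contact_force: [0.3, 1.1, -5.7]
width: 0.0116
gripper_force: 108.2
edge mm [-47.4   0.2  29.2] yaw,pitch,roll [-1.000e-02 -1.497e+01  0.000e+00] F [ 0.1  1.1 -5.7] M [-0.01  0.47 -0.01] w 0.0116 t 6.0667
d [ 0.06   -0.0007 -0.0029] a [ 0.     -0.0003 -0.0001] F [ 0.3  1.1 -5.7] t 6.0667
d [ 0.0793 -0.0007 -0.008 ] a [ 0.     -0.0003 -0.0001] F [ 0.3  1.1 -5.7] t 6.0667
```

```bash
python3 -m jog '[{"dx":0.01,"dy":0,"dz":0.002,"ax":0,"ay":0,"az":0,"grip":-1},{"dx":0.025,"dy":0,"dz":0.001,"ax":0,"ay":0,"az":0,"grip":-1},{"dx":0.04,"dy":0,"dz":0,"ax":0,"ay":0,"az":0,"grip":-1},{"dx":0.055,"dy":0,"dz":-0.002,"ax":0,"ay":0,"az":0,"grip":-1},{"dx":0.06,"dy":0,"dz":-0.003,"ax":0,"ay":0,"az":0,"grip":-1}]' && python3 -m jog '[{"dx":0,"dy":0,"dz":0,"ax":0,"ay":0,"az":0,"grip":-1},{"dx":0,"dy":0,"dz":0,"ax":0,"ay":0,"az":0,"grip":-1},{"dx":0,"dy":0,"dz":0,"ax":0,"ay":0,"az":0,"grip":-1}]' && python3 - <<'E'
from go import *
import cv2
edge();ins(-67,25,15);ins(-68,20,15)
a=manip.get_image("side")["img"][110:210,230:350]
cv2.imwrite("pics/i1.png",cv2.resize(a,(720,600),interpolation=cv2.INTER_CUBIC)[:,:,::-1])
E
```

```text
clock: 6.48
position: [0.5041, -0.1826, 0.0689]
ee_rot: [0.128, 0.069, 0.989, -0.008]
contact_force: [0.4, 0.2, -5.9]
width: 0.0115
gripper_force: 108.4
clock: 6.73
position: [0.5057, -0.1833, 0.0694]
ee_rot: [0.129, 0.069, 0.989, -0.009]
contact_force: [0.8, -0.7, -6.1]
width: 0.0118
gripper_force: 108.4
edge mm [-63.1   0.4  25.4] yaw,pitch,roll [ -0.04 -14.89   0.03] F [ 0.9 -0.6 -6.1] M [-0.02  0.41  0.05] w 0.0118 t 6.7333
d [ 0.0157 -0.0014 -0.003 ] a [ 0.0003 -0.0012 -0.0005] F [ 0.8 -0.7 -6.1] t 6.7333
d [ 0.0247 -0.0014  0.0153] a [ 0.0003 -0.0012 -0.0005] F [ 0.8 -0.7 -6.1] t 6.7333
```

View pics/i1.png

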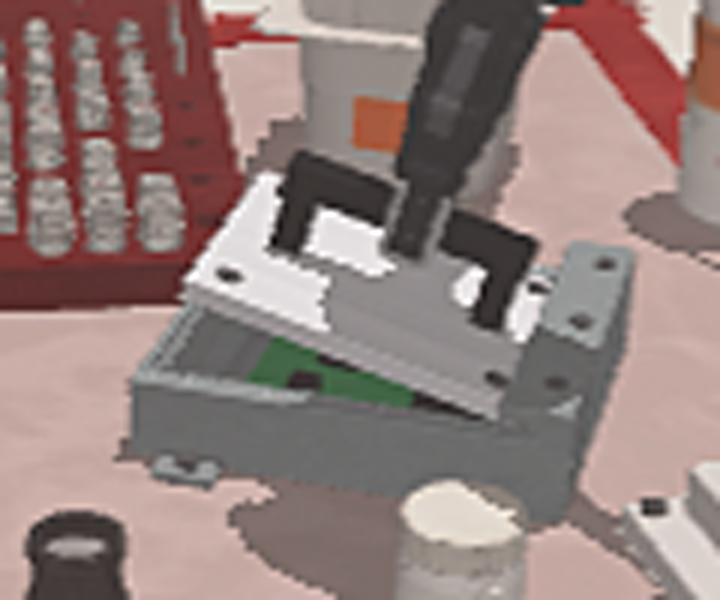

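The plate's front edge at (500,410) is under the lip with no contact force. I'll inch it forward to find the front wall.

```bash
python3 -m jog '[{"dx":0.004,"dy":0,"dz":-0.001,"ax":0,"ay":0,"az":0,"grip":-1},{"dx":0.008,"dy":-0.001,"dz":-0.001,"ax":0,"ay":0,"az":0,"grip":-1},{"dx":0.012,"dy":-0.001,"dz":-0.001,"ax":0,"ay":0,"az":0,"grip":-1},{"dx":0.016,"dy":-0.001,"dz":-0.002,"ax":0,"ay":0,"az":0,"grip":-1},{"dx":0.016,"dy":-0.001,"dz":-0.002,"ax":0,"ay":0,"az":0,"grip":-1}]' && python3 -c "from go import *;edge()" && python3 -m jog '[{"dx":0.004,"dy":0,"dz":-0.001,"ax":0,"ay":0,"az":0,"grip":-1},{"dx":0.008,"dy":0,"dz":-0.002,"ax":0,"ay":0,"az":0,"grip":-1},{"dx":0.008,"dy":0,"dz":-0.002,"ax":0,"ay":0,"az":0,"grip":-1}]' && python3 -c "from go import *;edge()"
```

```text
clock: 7.2
position: [0.501, -0.1826, 0.0685]
ee_rot: [0.129, 0.069, 0.989, -0.008]
contact_force: [-0.3, -0.4, -5.9]
width: 0.0122
gripper_force: 108.4
edge mm [-67.9   0.5  24.5] yaw,pitch,roll [ -0.04 -14.82   0.07] F [-0.3 -0.4 -5.9] M [ 0.    0.44 -0.01] w 0.0122 t 7.2
clock: 7.45
position: [0.499, -0.1824, 0.0685]
ee_rot: [0.129, 0.069, 0.989, -0.008]
contact_force: [0.4, -0.3, -5.9]
width: 0.0118
gripper_force: 108.4
edge mm [-69.9   0.4  24.6] yaw,pitch,roll [ -0.04 -14.83   0.06] F [ 0.4 -0.3 -5.9] M [0.   0.47 0.  ] w 0.0118 t 7.45
```

```bash
for k in 1; do python3 -m jog '[{"dx":0.003,"dy":0,"dz":-0.001,"ax":0,"ay":0,"az":0,"grip":-1},{"dx":0.006,"dy":0,"dz":-0.001,"ax":0,"ay":0,"az":0,"grip":-1},{"dx":0.006,"dy":0,"dz":-0.001,"ax":0,"ay":0,"az":0,"grip":-1}]' && python3 -c "from go import *;edge()" && python3 -m jog '[{"dx":0.003,"dy":0,"dz":-0.001,"ax":0,"ay":0,"az":0,"grip":-1},{"dx":0.006,"dy":0,"dz":-0.001,"ax":0,"ay":0,"az":0,"grip":-1},{"dx":0.006,"dy":0,"dz":-0.001,"ax":0,"ay":0,"az":0,"grip":-1}]' && python3 -c "from go import *;edge()"; done
```

```text
clock: 7.7
position: [0.4983, -0.1825, 0.0687]
ee_rot: [0.13, 0.07, 0.989, -0.009]
contact_force: [1.2, 0.4, -5.3]
width: 0.0117
gripper_force: 108.4
edge mm [-70.5   0.2  24.7] yaw,pitch,roll [ -0.06 -14.92   0.04] F [ 1.1  0.6 -5.3] M [ 0.07  0.23 -0.  ] w 0.0117 t 7.7
clock: 7.95
position: [0.4979, -0.1826, 0.0691]
ee_rot: [0.131, 0.07, 0.989, -0.009]
contact_force: [4.5, 0.4, -4.9]
width: 0.0117
gripper_force: 108.4
edge mm [-70.9   0.   25. ] yaw,pitch,roll [ -0.09 -15.05   0.02] F [ 4.4  1.  -4.9] M [ 0.35 -0.39 -0.03] w 0.0117 t 7.95
```

Wall contact came at a reading of about -70.6, against -69.9 expected, so the frame is good to under 1 mm. Now I back off slightly and lower the edge onto the ledge.

```bash
python3 -c "
from go import *
ins(-68.8,25,15);ins(-68.8,21,15)"; python3 -m jog '[{"dx":-0.005,"dy":0,"dz":0.002,"ax":0,"ay":0,"az":0,"grip":-1},{"dx":-0.01,"dy":0,"dz":0.003,"ax":0,"ay":0,"az":0,"grip":-1},{"dx":-0.007,"dy":0,"dz":0.011,"ax":0,"ay":0,"az":0,"grip":-1},{"dx":-0.007,"dy":0,"dz":0.011,"ax":0,"ay":0,"az":0,"grip":-1},{"dx":-0.007,"dy":0,"dz":0.011,"ax":0,"ay":0,"az":0,"grip":-1}]' && python3 -c "
from go import *
edge();ins(-68.8,19,15)"
```

```text
d [-0.0081  0.0002  0.0022] a [ 0.      0.0005 -0.001 ] F [ 4.5  0.4 -4.9] t 7.95
d [-0.0039  0.0002  0.0176] a [ 0.      0.0005 -0.001 ] F [ 4.5  0.4 -4.9] t 7.95
clock: 8.37
position: [0.4983, -0.1823, 0.0656]
ee_rot: [0.128, 0.069, 0.989, -0.008]
contact_force: [1.1, -0.1, -6.2]
width: 0.0121
gripper_force: 108.3
edge mm [-70.6   0.4  21.8] yaw,pitch,roll [ -0.03 -14.79   0.06] F [ 1.1  0.  -6.2] M [ 0.01  0.13 -0.1 ] w 0.0121 t 8.3667
d [-0.0039 -0.0013  0.0115] a [ 0.0006 -0.0023 -0.0003] F [ 1.1 -0.1 -6.2] t 8.3667
```

```bash
python3 -m jog '[{"dx":-0.006,"dy":0,"dz":0.002,"ax":0,"ay":0,"az":0,"grip":-1},{"dx":-0.006,"dy":0,"dz":0.006,"ax":0,"ay":0,"az":0,"grip":-1},{"dx":-0.006,"dy":0,"dz":0.006,"ax":0,"ay":0,"az":0,"grip":-1}]' && python3 -c "
from go import *
edge()" && python3 -m jog '[{"dx":0.001,"dy":0,"dz":0.004,"ax":0,"ay":0,"az":0,"grip":-1},{"dx":0.001,"dy":0,"dz":0.004,"ax":0,"ay":0,"az":0,"grip":-1}]' && python3 -c "
from go import *
edge()"
```

```text
clock: 8.62
position: [0.4999, -0.1823, 0.0645]
ee_rot: [0.128, 0.069, 0.989, -0.008]
contact_force: [-0.1, -0.5, -5.4]
width: 0.0115
gripper_force: 108.4
edge mm [-69.1   0.6  20.6] yaw,pitch,roll [ -0.02 -14.75   0.09] F [ 0.  -0.5 -5.4] M [0.04 0.44 0.01] w 0.0115 t 8.6167
clock: 8.78
position: [0.5001, -0.1824, 0.0636]
ee_rot: [0.128, 0.069, 0.989, -0.008]
contact_force: [-0.6, 0.3, -6.4]
width: 0.012
gripper_force: 108.4
edge mm [-68.8   0.6  19.8] yaw,pitch,roll [ -0.03 -14.79   0.07] F [-0.6  0.2 -6.4] M [-0.03  0.46 -0.01] w 0.012 t 8.7833
```

```bash
python3 -m jog '[{"dx":0.001,"dy":0,"dz":0.004,"ax":0,"ay":0,"az":0,"grip":-1},{"dx":0.001,"dy":0,"dz":0.004,"ax":0,"ay":0,"az":0,"grip":-1}]' && python3 -c "
from go import *
edge()" && python3 -m jog '[{"dx":0.001,"dy":0,"dz":0.004,"ax":0,"ay":0,"az":0,"grip":-1},{"dx":0.001,"dy":0,"dz":0.004,"ax":0,"ay":0,"az":0,"grip":-1}]' && python3 -c "
from go import *
edge()"
```

```text
clock: 8.95
position: [0.5004, -0.1826, 0.0628]
ee_rot: [0.129, 0.069, 0.989, -0.009]
contact_force: [-0.4, 0.2, -5.7]
width: 0.0118
gripper_force: 108.4
edge mm [-68.5   0.4  18.9] yaw,pitch,roll [ -0.04 -14.83   0.06] F [-0.4  0.2 -5.7] M [0.   0.43 0.08] w 0.0118 t 8.95
clock: 9.12
position: [0.5009, -0.1827, 0.0623]
ee_rot: [0.129, 0.069, 0.989, -0.009]
contact_force: [-0.7, 0.6, -1.4]
width: 0.0119
gripper_force: 109.0
edge mm [-68.    0.4  18.3] yaw,pitch,roll [ -0.04 -14.89   0.05] F [-0.7  0.5 -1.4] M [ 0.07  0.6  -0.05] w 0.0119 t 9.1167
```

The front edge touched the ledge at a reading of 18.5, with Fz going from -6 to -1.4 N and the rear about 36 mm up. Now I work out the pivot about that edge.

```bash
python3 - <<'E'
from go import *
s,p0,R0=st();a=tcp(-68.0,18.4,14.9)
for p,x in((12.5,-68.5),(10,-69),(7.5,-69.5),(5,-69.8),(2.5,-69.9),(0,-70)):
    d=R0.inv().apply(tcp(x,18.4,p)-a)/.25
    print(p,d.round(4),((14.9-p)/90).__round__(4))
E
```

```text
12.5 [-0.0023 -0.      0.0113] 0.0267
10 [-0.0043 -0.      0.0233] 0.0544
7.5 [-0.0057 -0.      0.0354] 0.0822
5 [-0.0074 -0.      0.0479] 0.11
2.5 [-0.0092 -0.      0.0607] 0.1378
0 [-0.0105 -0.      0.0736] 0.1656
```

```bash
python3 -m jog '[{"dx":-0.001,"dy":0,"dz":0.006,"ax":0,"ay":0.013,"az":0,"grip":-1},{"dx":-0.002,"dy":0,"dz":0.011,"ax":0,"ay":0.027,"az":0,"grip":-1},{"dx":-0.003,"dy":0,"dz":0.017,"ax":0,"ay":0.04,"az":0,"grip":-1},{"dx":-0.004,"dy":0,"dz":0.023,"ax":0,"ay":0.054,"az":0,"grip":-1},{"dx":-0.004,"dy":0,"dz":0.023,"ax":0,"ay":0.054,"az":0,"grip":-1}]' && python3 - <<'E'
from go import *
edge();s,p0,R0=st();a=tcp(-69,18.4,10)
for p,x in((7.5,-69.5),(5,-69.8),(2.5,-69.9),(0,-70)):
    d=R0.inv().apply(tcp(x,18.4,p)-a)/.25
    print(p,d.round(4),((10-p)/90).__round__(4))
E
```

```text
clock: 9.53
position: [0.5046, -0.1835, 0.0571]
ee_rot: [0.088, 0.07, 0.994, -0.006]
contact_force: [0.9, 0.9, 0.7]
width: 0.0116
gripper_force: 109.2
edge mm [-67.7   0.   18.4] yaw,pitch,roll [-1.000e-02 -1.007e+01  2.000e-02] F [0.8 1.  0.7] M [ 0.1   0.35 -0.01] w 0.0116 t 9.5333
7.5 [-0.0024 -0.      0.012 ] 0.0278
5 [-0.0051 -0.      0.0243] 0.0556
2.5 [-0.0081 -0.      0.0369] 0.0833
0 [-0.0104 -0.      0.0496] 0.1111
```

```bash
python3 -m jog '[{"dx":0.004,"dy":0,"dz":0.004,"ax":0,"ay":0.014,"az":0,"grip":-1},{"dx":0.005,"dy":0,"dz":0.01,"ax":0,"ay":0.028,"az":0,"grip":-1},{"dx":0.003,"dy":0,"dz":0.016,"ax":0,"ay":0.042,"az":0,"grip":-1},{"dx":0.002,"dy":0,"dz":0.022,"ax":0,"ay":0.056,"az":0,"grip":-1},{"dx":0.002,"dy":0,"dz":0.022,"ax":0,"ay":0.056,"az":0,"grip":-1}]' && python3 - <<'E'
from go import *
import cv2
edge();s,p0,R0=st();a=tcp(-69,18.4,5)
for p,x in((2.5,-69.),(0,-69)):
    d=R0.inv().apply(tcp(x,18.4,p)-a)/.25
    print(p,d.round(4),((5-p)/90).__round__(4))
b=manip.get_image("side")["img"][110:210,230:350]
cv2.imwrite("pics/p1.png",cv2.resize(b,(720,600),interpolation=cv2.INTER_CUBIC)[:,:,::-1])
E
```

```text
clock: 9.95
position: [0.5059, -0.184, 0.0518]
ee_rot: [0.045, 0.07, 0.997, -0.003]
contact_force: [1.7, -0.3, 0.6]
width: 0.0114
gripper_force: 109.3
edge mm [-69.4  -0.3  18.7] yaw,pitch,roll [-0.01 -5.17 -0.01] F [ 1.7 -0.   0.6] M [ 0.02  0.04 -0.07] w 0.0114 t 9.95
2.5 [-0.0044  0.      0.0123] 0.0278
0 [-0.0082  0.      0.0248] 0.0556
```

View pics/p1.png

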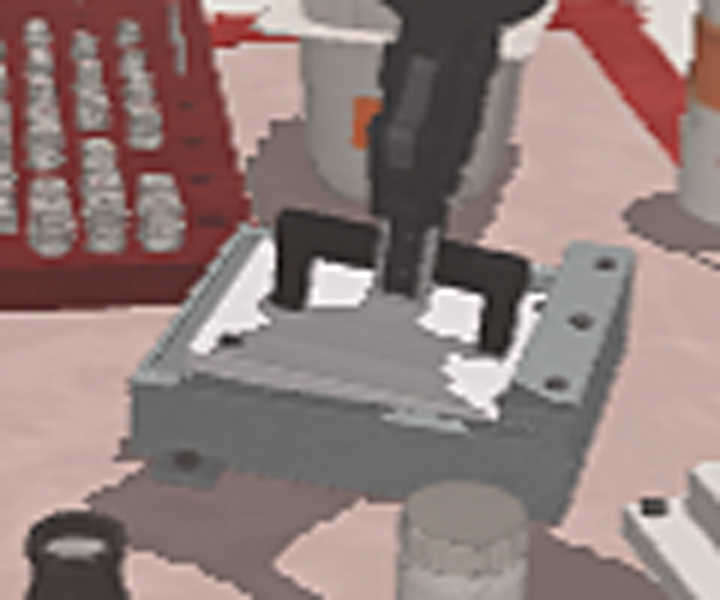

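The plate is inside the walls, with its rear edge at about (195,360) still slightly raised. I continue the pivot gently.

```bash
python3 -m jog '[{"dx":-0.001,"dy":0,"dz":0.004,"ax":0,"ay":0.01,"az":0,"grip":-1},{"dx":-0.003,"dy":0,"dz":0.008,"ax":0,"ay":0.019,"az":0,"grip":-1},{"dx":-0.004,"dy":0,"dz":0.012,"ax":0,"ay":0.028,"az":0,"grip":-1},{"dx":-0.004,"dy":0,"dz":0.012,"ax":0,"ay":0.028,"az":0,"grip":-1}]' && python3 -c "
from go import *
edge()" && python3 -m jog '[{"dx":-0.001,"dy":0,"dz":0.004,"ax":0,"ay":0.008,"az":0,"grip":-1},{"dx":-0.002,"dy":0,"dz":0.007,"ax":0,"ay":0.016,"az":0,"grip":-1},{"dx":-0.002,"dy":0,"dz":0.007,"ax":0,"ay":0.016,"az":0,"grip":-1}]' && python3 -c "
from go import *
edge()"
```

```text
clock: 10.33
position: [0.5063, -0.184, 0.0487]
ee_rot: [0.022, 0.07, 0.997, -0.002]
contact_force: [3.8, -1.3, 3.8]
width: 0.0122
gripper_force: 109.8
edge mm [-70.4  -0.2  18.7] yaw,pitch,roll [-0.01 -2.54 -0.  ] F [ 4.  -0.8  3.8] M [-0.07 -0.18 -0.08] w 0.0122 t 10.3333
clock: 10.58
position: [0.5068, -0.184, 0.047]
ee_rot: [0.01, 0.07, 0.998, -0.001]
contact_force: [5.2, -0.8, 5.3]
width: 0.0115
gripper_force: 109.9
edge mm [-70.6  -0.2  18.8] yaw,pitch,roll [-0.01 -1.12 -0.  ] F [ 5.3 -0.1  5.3] M [-0.09 -0.35 -0.07] w 0.0115 t 10.5833
```

```bash
python3 -m jog '[{"dx":-0.004,"dy":0,"dz":0.002,"ax":0,"ay":0.006,"az":0,"grip":-1},{"dx":-0.006,"dy":0,"dz":0.005,"ax":0,"ay":0.012,"az":0,"grip":-1},{"dx":-0.006,"dy":0,"dz":0.005,"ax":0,"ay":0.012,"az":0,"grip":-1}]' && python3 -c "
from go import *
edge()" && python3 -m jog '[{"dx":0,"dy":0,"dz":0.002,"ax":0,"ay":0.004,"az":0,"grip":-1},{"dx":0,"dy":0,"dz":0.003,"ax":0,"ay":0.008,"az":0,"grip":-1},{"dx":0,"dy":0,"dz":0.003,"ax":0,"ay":0.008,"az":0,"grip":-1}]' && python3 -c "
from go import *
edge()"
```

```text
clock: 10.83
position: [0.5066, -0.184, 0.0469]
ee_rot: [-0.001, 0.07, 0.998, -0.0]
contact_force: [-1.1, -0.3, 13.7]
width: 0.0118
gripper_force: 111.4
edge mm [-71.5  -0.2  20.2] yaw,pitch,roll [ 0.02  0.12 -0.01] F [-1.1 -0.4 13.7] M [-0.11  0.08 -0.02] w 0.0118 t 10.8333
clock: 11.08
position: [0.5064, -0.184, 0.0469]
ee_rot: [-0.007, 0.07, 0.998, 0.0]
contact_force: [-2.2, -0.5, 18.6]
width: 0.0118
gripper_force: 112.1
edge mm [-72.   -0.2  21. ] yaw,pitch,roll [ 0.01  0.8  -0.02] F [-2.1 -0.8 18.6] M [-0.06  0.    0.01] w 0.0118 t 11.0833
```

TCP z is 0.0469, which is exactly ledge height plus the grip height, the pitch is about 0 and the force is well up, so the plate is seated. I'll relax the press, open gently and look.

```bash
python3 -m jog '[{"dx":0,"dy":0,"dz":-0.004,"ax":0,"ay":-0.008,"az":0,"grip":-1},{"dx":0,"dy":0,"dz":-0.004,"ax":0,"ay":-0.008,"az":0,"grip":-1},{"dx":0,"dy":0,"dz":-0.004,"ax":0,"ay":-0.008,"az":0,"grip":-1}]' 40 && python3 -c "
from go import *
edge()" && python3 -m jog '[{"dx":0,"dy":0,"dz":0,"ax":0,"ay":0,"az":0,"grip":-0.6},{"dx":0,"dy":0,"dz":0,"ax":0,"ay":0,"az":0,"grip":-0.4},{"dx":0,"dy":0,"dz":0,"ax":0,"ay":0,"az":0,"grip":-0.1},{"dx":0,"dy":0,"dz":0,"ax":0,"ay":0,"az":0,"grip":0.2},{"dx":0,"dy":0,"dz":0,"ax":0,"ay":0,"az":0,"grip":0.2}]' && python3 -c "
from go import *
edge()"
```

```text
clock: 11.33
position: [0.5065, -0.1839, 0.0469]
ee_rot: [-0.0, 0.07, 0.998, -0.0]
contact_force: [0.6, -0.2, 10.6]
width: 0.0118
gripper_force: 110.9
edge mm [-71.6  -0.2  20.1] yaw,pitch,roll [-0.    0.05 -0.01] F [ 0.6 -0.1 10.6] M [-0.21 -0.08  0.02] w 0.0118 t 11.3333
clock: 11.75
position: [0.506, -0.1832, 0.0449]
ee_rot: [-0.002, 0.07, 0.998, 0.001]
contact_force: [0.3, -0.4, 0.7]
width: 0.0512
gripper_force: 0.0
edge mm [-72.2   0.6  18.3] yaw,pitch,roll [-0.02  0.2   0.09] F [ 0.4 -0.4  0.7] M [0.03 0.04 0.01] w 0.0512 t 11.75
```

Released with no load. I'll lift straight up, clear of the handle, and check.

```bash
python3 -m jog '[{"dx":0,"dy":0,"dz":-0.04,"ax":0,"ay":0,"az":0,"grip":0.3},{"dx":0,"dy":0,"dz":-0.12,"ax":0,"ay":0,"az":0,"grip":0.3},{"dx":0,"dy":0,"dz":-0.24,"ax":0,"ay":0,"az":0,"grip":0.3},{"dx":0,"dy":0,"dz":-0.36,"ax":0,"ay":0,"az":0,"grip":0.3},{"dx":0,"dy":0,"dz":-0.5,"ax":0,"ay":0,"az":0,"grip":0.3}]' && python3 -m jog '[{"dx":0.1,"dy":0,"dz":-0.1,"ax":0,"ay":0,"az":0,"grip":0.3},{"dx":0.25,"dy":0,"dz":-0.2,"ax":0,"ay":0,"az":0,"grip":0.3},{"dx":0.4,"dy":0,"dz":-0.2,"ax":0,"ay":0,"az":0,"grip":0.3},{"dx":0.5,"dy":0,"dz":-0.2,"ax":0,"ay":0,"az":0,"grip":0.3},{"dx":0.5,"dy":0,"dz":-0.2,"ax":0,"ay":0,"az":0,"grip":0.3}]' && python3 - <<'E'
from go import *
import cv2
a=manip.get_image("side")["img"][110:240,180:350];b=manip.get_image("top")["img"][130:290,230:400]
f=lambda i:cv2.resize(i,(400,400),interpolation=cv2.INTER_CUBIC)
cv2.imwrite("pics/f1.png",np.hstack([f(a),f(b)])[:,:,::-1])
E
```

```text
clock: 12.17
position: [0.506, -0.1832, 0.1715]
ee_rot: [-0.002, 0.07, 0.998, 0.001]
contact_force: [0.7, 0.1, -0.1]
width: 0.0556
gripper_force: 0.0
clock: 12.58
position: [0.3781, -0.1643, 0.2217]
ee_rot: [-0.002, 0.07, 0.998, 0.001]
contact_force: [0.0, 0.2, -1.1]
width: 0.0555
gripper_force: 0.0
```

View pics/f1.png

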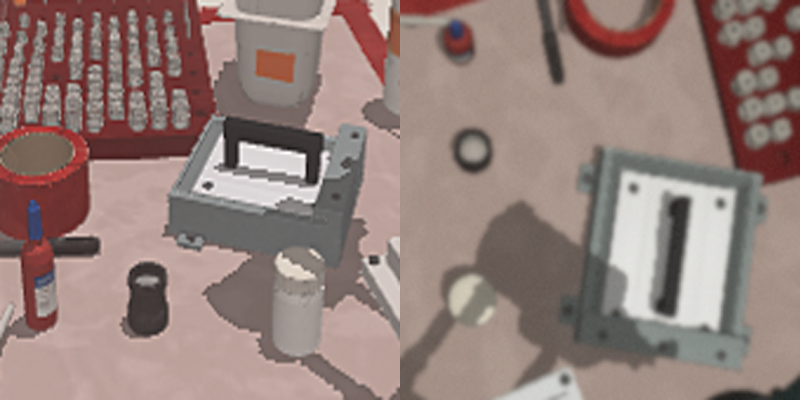

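The plate lies flat and centred in the recess, with the handle at (675,255) in the top half. The loupe, jar and bottle are still standing in place, and the gripper is clear.

```bash
python3 -m jog '[{"dx":0,"dy":0,"dz":0,"ax":0,"ay":0,"az":0,"grip":0.3},{"dx":0,"dy":0,"dz":0,"ax":0,"ay":0,"az":0,"grip":0.3}]' && python3 -c "from rig import manip;print(manip.sign_off())"
```

```text
clock: 12.85
position: [0.3844, -0.1667, 0.2209]
ee_rot: [-0.0, 0.07, 0.998, 0.0]
contact_force: [1.0, -0.6, -0.5]
width: 0.0558
gripper_force: 0.0
the job is handed in; nothing more can be done
None
```

The cover plate is home in the housing: its front edge went under the lip, it was pivoted down gently and released, the loupe, jar and bottle were left standing, and the job is handed in at 12.9 s.

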